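Pin and cap the pivot of the tea-towel stand

ROBOT

A 7-joint arm with a two-finger parallel gripper is mounted at the origin on a cart in front of the work surface, level with it; the furniture and walls round the work are solid. World frame = base frame: x ahead of the robot, y to its left, z up, the work surface at z = 0. Lengths are in m, angles in rad, forces in N, time in s.
With the tool pointing down it reaches from about 0.425 to 0.875 m from the base axis. Payload 4.7 kg.
Tool frame: the origin (TCP) lies midway between the tips of the shut fingers; the grasp point (between the pads) lies 19 mm behind it; z points along the fingers, y is the line along which they close (so a half turn about z gives the same grasp; the last joint's range is limited). The gripper opens to 87 mm and grips with 3 to 60 N. Pads are 19 mm wide; open, the fingers measure 117 mm over their backs; the gripper's body (75 mm by 190 mm) begins 51 mm behind the grasp point.
Start: joints at [-1.091, 0.321, -0.07, 1.45, 0.023, 1.371, -0.057], TCP at [0.292, 0.581, 0.223] pointing down, gripper open.
Joint ranges: [-2.86, 2.86], [-0.3, 2.09], [-1.38, 1.24], [0.06, 2.45], [-1.56, 4.7], [0.09, 2.05], [-2.69, 2.69]. Speed limits (rad/s): [2.57, 2.57, 3.14, 3.14, 3.14, 3.14, 3.14].

INTERFACE

Orientations are given as [roll, pitch, yaw] about the fixed x, y, z axes, in that order (R = Rz(yaw) Ry(pitch) Rx(roll)).
In Python, from station import ctrl, capture gives the robot as it stands. Calls block until the motion is done:
- ctrl.move_to(position, orientation): joint-space move of the TCP to a pose.
- ctrl.move_linear(position, attitude=None, feed=0.15, f_stop=None): straight line of the TCP; attitude=None keeps the orientation; feed is the mean speed in m/s. With f_stop (N) it stops when the force on the tool has changed by that much, and returns True; else False.
- ctrl.goto_joints(angles): joint-space move.
- ctrl.open_gripper() and ctrl.grasp(squeeze=None): open the fingers fully, or close them until they stop; squeeze is the grip in N (None keeps the last).
- ctrl.sleep(seconds).
- ctrl.solve_ik(position, orientation): joint angles nearest the present ones, or None.
- ctrl.get_state(): the state.
- capture(name): name is "scene" or "top" or "wrist"; returns a dict with "pixels" (384x512x3 uint8, blue, green, red), "range_z" (384x512 float32, m along the optical axis (not along the pixel's ray), 0 where there is no reading), "fx", "fy", "cx", "cy" (pixels), "view" (4x4, takes a point from world to camera coordinates); the wrist camera has in their place "hand_eye" (4x4, takes a point from camera to tool coordinates, whose origin is the TCP and whose axes are the flange's). Camera axes: x right, y up, looking along -z (the intrinsics and any distortion apply to the point x, -y, -z); pixel columns grow to the right and rows downward; lengths in m; the calibration is good to about 2 mm. A picture is of the moment at which its call begins: read the wrist's pose just before it.
A pose or a line that the arm cannot do raises ctrl.Unreachable and nothing moves.
- ctrl.finish_job(): hands the job in; it is judged then, once.
The state is a dict: "clock": time; "qpos": joint angles; "qvel": joint speeds; "tau": joint torques, N m; "tcp_pos": TCP position; "tcp_rot": TCP orientation; "contact_force": force on the tool from outside, world axes, zero at the start; "wrist_torque": the same for the moment, N m; "finger_gap": finger opening in m; "grasp_force": force on a finger pad.
Only numpy, scipy, OpenCV 4.12 (cv2) and the standard library are available. Lean on these libraries where they do the work, as an engineer would, in place of code of your own. Each camera call takes 0.05 s, during which the arm holds its last target. There are 200 camera calls.

TASK

Put the swing arm of the tea-towel stand back on its pivot: take the steel pin out of the wooden block and push it down through the collar and the arm's eye until its head rests on the collar, then put the black cap over the pin's head and press it down onto the collar until it clicks and sits fully home. Keep pressing after the click: finish with the robot still pushing the cap down, not let go. Leave the mug, the egg cup and the spice jar where they stand.

Things in the scene. Friction and masses are not known exactly. Their poses are not given: they have to be found in the camera images.
- collar_top (a point): Centre of the top of the steel collar of the tea-towel stand (dark metal, immovable), on its upright pivot axis, 84 mm above the worktop. The collar is a tube, 26 mm outside, 16 mm tall; its bore, 10.4 mm wide and open above, runs on down through the arm's eye and a lower lug. Four sprung balls stand 2 mm out of its side, 8.7 mm below the top. z is up, x along the arm.
- pin_mid (a point): Half-way point of the steel pin, 78 mm long, about 50 g, standing upright in the block at the start. The upper 28 mm are its head (16 mm wide, grip here), the lower 50 mm its shank (8 mm, the last 4 mm tapered). z points to the head. The head's underside is 11 mm above this point, its top 39 mm above, the shank's tip 39 mm below.
- block_top (a point): Centre of the top face of the wooden block (70 x 70 x 60 mm, does not move), mouth of the 54 mm deep hole with 11.2 mm diameter in which the pin stands; the head's underside rests on this face at the start.
- cap_mid (a point): Half-way point of the black snap cap, 40 mm wide, 50 mm tall, about 40 g, standing mouth down on the worktop; z to its closed top. Cavity 33.6 mm wide, 46 mm deep, with a 27.6 mm wide lip over the lowest 4 mm. Over the collar, the lip meets the balls 9 mm before home; about 7 N takes it past (click: the force drops, the balls draw it on), then the rim stops on the lug, this point 9 mm above collar_top.
- mug_mid (a point): Half-way up a white mug (83 mm wide, 94 mm tall), a bystander.
- egg_cup_mid (a point): Half-way up a dark blue egg cup (47 mm wide, 58 mm tall), a bystander.
- spice_jar_mid (a point): Half-way up a glass spice jar with a dark lid (41 mm wide, 105 mm tall), a bystander.
- lug_top (a point): Foot of the collar: centre of the upper face of the flat round lug (42 mm wide) on which the collar stands and the cap finally rests, 16 mm below collar_top. Only the collar stands above this face. Below it are a column on the y side, the arm (a 10 mm bar along x, 126 mm long, 20 mm below this face) and a round foot 140 mm wide on the worktop.
Mind the look-alikes: they are no part of the job. Leave any green or pink look-alike of the part that bears cap_mid alone.

How it is judged:
On the way, in this order (a step that is already met when the one before it is completed fails the run):
1. the pin is home in the collar, head resting on it, and let go (horizontal distance between pin_mid and collar_top below 0.004 m and z of pin_mid in the frame of collar_top below -0.009 m and contact force between pin and the fingers below 0.05 N), for 0.2 s.
2. the cap has snapped home over the pin and collar (horizontal distance between cap_mid and collar_top below 0.003 m and z of cap_mid in the frame of collar_top below 0.011 m), for 0.2 s.
At the end, for the whole second after the job is handed in: The pin's head rests on the collar (within 2 mm, pin within 4 mm of the axis); the cap sits on the lug (within 2 mm, within 3 mm of the axis, upright within 0.1 rad), at rest, and the robot is still pressing it down, more than 3 N between cap and stand (all of step 2 and horizontal distance between pin_mid and collar_top below 0.004 m and z of pin_mid in the frame of collar_top below -0.009 m and angle between cap_mid's own z axis and vertical below 0.1 rad and linear speed of cap below 0.01 m/s and contact force between cap and stand above 3 N and (contact force between cap and the fingers above 2 N or contact force between cap and the arm above 2 N)); the arm keeps its last pose, push and grip.
It fails at once if the mug is pushed more than 30 mm or tipped (distance of mug_mid from where it was at the start of the episode above 0.03 m or angle between mug_mid's own z axis and vertical above 0.5 rad).
It fails at once if the egg cup is pushed more than 30 mm or tipped (distance of egg_cup_mid from where it was at the start of the episode above 0.03 m or angle between egg_cup_mid's own z axis and vertical above 0.5 rad).
It fails at once if the spice jar is pushed more than 30 mm or tipped (distance of spice_jar_mid from where it was at the start of the episode above 0.03 m or angle between spice_jar_mid's own z axis and vertical above 0.5 rad).
It also fails if it takes over 64 s, if anything falls off the work surface, if the arm or the gripper's body presses on something with over 40 N, if the wrist force passes 120 N, or if a joint passes its speed limit or range.

## Working session

There is one attempt and no reset: what is moved stays moved. The work goes in short steps, each a Python script; the robot and the scene stay as the last script left them, time stands still between calls to the robot, and variables do not carry over. Pictures are saved under pics/ and viewed, at most 10 in all, crops included, and the job is handed in when it is done.

```bash
ls; mkdir -p pics
python3 - <<'E'
from station import ctrl, capture
import cv2,numpy as np,pickle
d={n:capture(n) for n in("scene","top","wrist")}
s=ctrl.get_state();print(s)
pickle.dump((d,s),open('c0.pkl','wb'))
for n in d:
    print(n,{k:v for k,v in d[n].items() if k not in('pixels','range_z')})
cv2.imwrite('pics/a.png',cv2.resize(np.hstack([d['scene']['pixels'],d['top']['pixels']]),(800,300),interpolation=cv2.INTER_AREA))
cv2.imwrite('pics/top0.png',cv2.resize(d['top']['pixels'],(800,600)))
cv2.imwrite('pics/scene0.png',cv2.resize(d['scene']['pixels'],(800,600)))
E
```

```text
pics
{'clock': 0.15, 'qpos': array([-1.090884  ,  0.32164769, -0.07011254,  1.45140555,  0.02260173,
        1.37080939, -0.05689097]), 'qvel': array([ 0.00057159, -0.00264644, -0.00106675, -0.00468831,  0.00022726,
        0.0004274 , -0.00027602]), 'tau': array([-4.07276320e-05, -4.91800368e+01, -4.04613689e-01, -3.12875032e+01,
       -6.40110718e-02,  4.05663857e-02,  8.57615896e-05]), 'tcp_pos': array([0.29178133, 0.58035124, 0.22171084]), 'tcp_rot': array([-3.14011200e+00,  8.04730713e-05,  2.67584075e+00]), 'contact_force': array([-0.7533628 , -0.59280309, -0.86751665]), 'wrist_torque': array([ 0.02497317, -0.02615018, -0.00760549]), 'grasp_force': 0.0, 'finger_gap': 0.08707203591602222}
scene {'fx': 406.985634064003, 'fy': 406.985634064003, 'cx': 253.3170456636856, 'cy': 185.83878408431536, 'view': array([[ 0.75223861, -0.65874385,  0.0139142 , -0.36705083],
       [ 0.48322305,  0.56591622,  0.66800772, -0.29735991],
       [-0.44792025, -0.49577754,  0.74402425, -0.87255639],
       [ 0.        ,  0.        ,  0.        ,  1.        ]])}
top {'fx': 381.63297986132403, 'fy': 381.63297986132403, 'cx': 260.2427318530936, 'cy': 185.13094083192817, 'view': array([[-0.02761294, -0.99960995,  0.00418109, -0.00633858],
       [ 0.99404365, -0.02701756,  0.10558061, -0.47910788],
       [-0.10542647,  0.00707157,  0.99440196, -1.12220542],
       [ 0.        ,  0.        ,  0.        ,  1.        ]])}
wrist {'fx': 267.14271387104907, 'fy': 267.14271387104907, 'cx': 251.74148299135737, 'cy': 190.67110600865485, 'hand_eye': array([[ 1.35788274e-04,  9.56394391e-01,  2.92078329e-01,
         7.95320023e-02],
       [ 9.99999851e-01, -2.84031111e-04,  4.65140661e-04,
        -4.97374918e-04],
       [ 5.27817252e-04,  2.92078223e-01, -9.56394288e-01,
        -1.63034302e-01],
       [ 0.00000000e+00,  0.00000000e+00,  0.00000000e+00,
         1.00000000e+00]])}
```

View pics/top0.png

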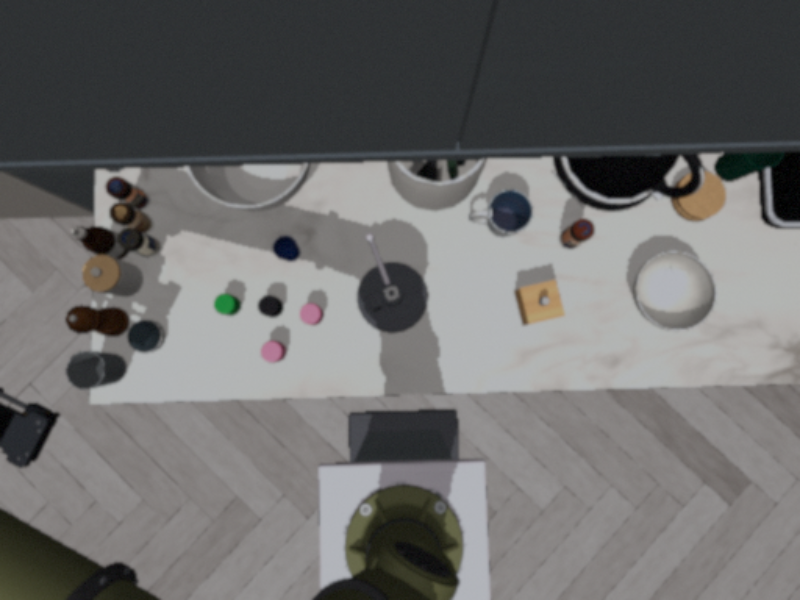

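View pics/scene0.png

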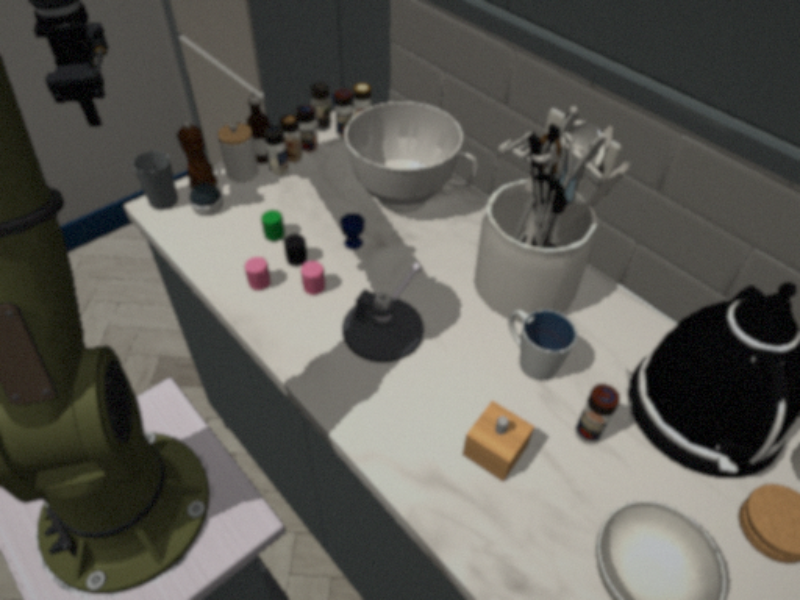

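The top view (800 px scale) shows the stand's collar at (391,293), and the block at (541,302) with the pin head at (545,299). The mug is at (509,212), the jar at (577,235) and the egg cup at (287,248).
There are four cap-like things: green (227,304), black (270,305), pink (311,314) and pink (273,351). The black one fits "black snap cap". I'll confirm it in a wrist crop before I reach for it.

```bash
cat > h.py <<'E'
import numpy as np,cv2
from scipy.spatial.transform import Rotation as Ro
from station import ctrl,capture
def Rt(rpy): return Ro.from_euler('xyz',rpy).as_matrix()
def cam2world(d,s=None):
    if 'view' in d: return np.linalg.inv(d['view'])
    T=np.eye(4);T[:3,:3]=Rt(s['tcp_rot']);T[:3,3]=s['tcp_pos'];return T@d['hand_eye']
def ray(d,T,u,v):
    r=T[:3,:3]@np.array([(u-d['cx'])/d['fx'],-(v-d['cy'])/d['fy'],-1]);return T[:3,3],r
def plane(d,T,u,v,z):
    o,r=ray(d,T,u,v);return o+r*(z-o[2])/r[2]
def depthpt(d,T,u,v):
    o,r=ray(d,T,u,v);z=np.median(d['range_z'][int(v)-1:int(v)+2,int(u)-1:int(u)+2]);return o+r*z
def cross(rays):
    A=0;b=0
    for o,r in rays:
        r=r/np.linalg.norm(r);P=np.eye(3)-np.outer(r,r);A=A+P;b=b+P@o
    x=np.linalg.solve(A,b);return x,[np.linalg.norm((np.eye(3)-np.outer(r,r)/(r@r))@(x-o)) for o,r in rays]
def look(name='wrist'):
    s=ctrl.get_state();d=capture(name);return d,cam2world(d,s)
E
python3 - <<'E'
from h import *
import pickle
np.set_printoptions(precision=4,suppress=True)
d,s=pickle.load(open('c0.pkl','rb'));t=d['top'];T=cam2world(t)
for n,u,v in [('black',270,305),('green',227,304),('pinkR',311,314),('pinkB',273,351),('collar',391,293),('block',530,308),('pin',545,299),('jar',582,230),('mug',509,212),('egg',287,248),('cupboard',300,155),('armtip',370,237)]:
    print(n,depthpt(t,T,u*.64,v*.64))
t2=d['scene'];T2=cam2world(t2)
for n,a,b in [('black',(270,305),(295,243)),('pin',(545,299),(503,423))]:
    print(n,cross([ray(t,T,a[0]*.64,a[1]*.64),ray(t2,T2,b[0]*.64,b[1]*.64)]))
for n,p in dict(block=(.47,-.25,.25),collar=(.49,.01,.25),cap=(.46,.24,.25)).items():
    for y in np.arange(-180,180,30):
        q=ctrl.solve_ik(p,[np.pi,0,np.deg2rad(y)])
        print(n,y,None if q is None else q)
E
```

```text
black [0.4536 0.2383 0.0477]
green [0.4577 0.3187 0.0485]
pinkR [0.4344 0.1611 0.05  ]
pinkB [0.3674 0.233  0.0476]
collar [0.471  0.0105 0.039 ]
block [ 0.434  -0.2484  0.0575]
pin [ 0.4476 -0.2701  0.0873]
jar [ 0.5695 -0.3393  0.1054]
mug [ 0.6289 -0.2266  0.0086]
egg [0.5649 0.2095 0.028 ]
cupboard [0.5746 0.0961 0.5362]
armtip [0.5773 0.0474 0.053 ]
black (array([0.4532, 0.2395, 0.044 ]), [np.float64(0.000844901974433819), np.float64(0.0008449019744337347)])
pin (array([ 0.4475, -0.2718,  0.0768]), [np.float64(0.0011849254064752975), np.float64(0.0011849254064753422)])
block -180 [-0.1869  0.0516  0.6543  1.7227 -0.032   1.378   2.0437]
block -150 [ 0.1124  0.0526  0.3409  1.7137 -0.0179  1.3783  2.5507]
block -120 None
block -90 [-0.5584  0.0657  1.0526  1.7311 -0.0581  1.3782 -2.6372]
block -60 [-0.5584  0.0657  1.0526  1.7311 -0.0581  1.3782 -2.1136]
block -30 [-0.5584  0.0657  1.0526  1.7311 -0.0581  1.3782 -1.59  ]
block 0 [-0.3155  0.0536  0.7902  1.726  -0.0388  1.3779 -1.0893]
block 30 [-0.289   0.053   0.7622  1.7254 -0.0373  1.3779 -0.5676]
block 60 [-0.2618  0.0525  0
[... 1051 characters left out ...]
.7363 -0.0032  1.3777  1.0417]
cap -150 [-0.6202  0.0284  0.0901  1.7355 -0.0026  1.3777  1.5648]
cap -120 [-0.5981  0.0291  0.0675  1.7348 -0.002   1.3778  2.0878]
cap -90 [-0.568   0.03    0.0368  1.7338 -0.0011  1.3778  2.6105]
cap -60 None
cap -30 [-1.5574  0.0067  1.0444  1.7609 -0.0059  1.3773 -2.6063]
cap 0 [-0.8775  0.0215  0.3526  1.744  -0.0075  1.3775 -2.0943]
cap 30 [-0.8547  0.022   0.3294  1.7433 -0.0073  1.3775 -1.5712]
cap 60 [-0.8146  0.023   0.2885  1.742  -0.0067  1.3775 -1.0485]
cap 90 [-0.7868  0.0238  0.2601  1.7411 -0.0062  1.3775 -0.5255]
cap 120 [-0.7296  0.0253  0.2018  1.7392 -0.0052  1.3776 -0.0033]
cap 150 [-0.6723  0.0269  0.1433  1.7373 -0.0039  1.3777  0.5189]
```

Run:
```python
from h import *
import pickle
Y=[np.pi,0,np.pi/4]
out={}
def shots(n,x,y,z):
    L=[]
    for k,(dx,dy) in enumerate([(0.02,-.025),(-.02,.025)]):
        (ctrl.move_to if k==0 else ctrl.move_linear)([x+dx,y+dy,z],Y)
        ctrl.sleep(.3);L.append(look())
    out[n]=L
shots('cap',.453,.239,.16)
shots('collar',.47,.011,.20)
shots('pin',.448,-.271,.20)
pickle.dump(out,open('c1.pkl','wb'))
print(ctrl.get_state()['clock'],ctrl.get_state()['tcp_pos'],ctrl.get_state()['contact_force'])
im=[np.vstack([cv2.resize(a[0]['pixels'],(400,300)) for a in out[n]]) for n in('cap','collar')]
cv2.imwrite('pics/w1.png',np.hstack(im))
cv2.imwrite('pics/w2.png',np.hstack([cv2.resize(a[0]['pixels'],(400,300)) for a in out['pin']]))
```

```text
7.875 [ 0.42806216 -0.24657568  0.19992796] [ 0.69398726 -0.29843365  0.08072245]
```

View pics/w1.png

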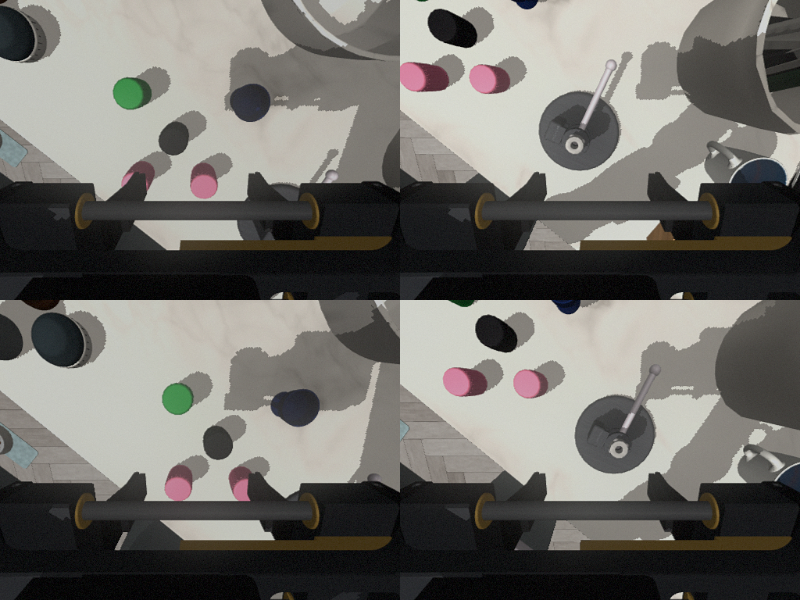

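View pics/w2.png

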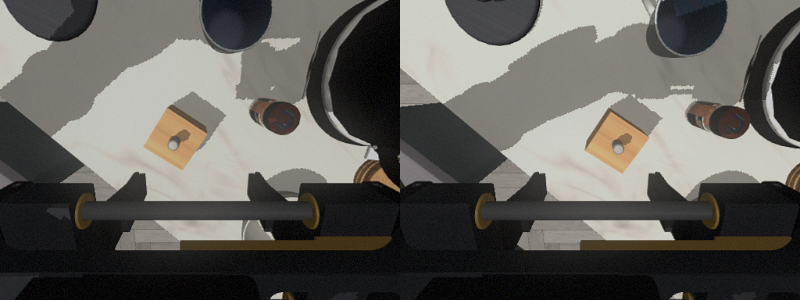

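The wrist views (400 px tiles) show the cap-like objects again, with the black cap at (174,138) between the green one (131,93) and the pink ones (204,180) and (138,178). The collar ring is at (575,145), and the pin head on the block at (173,145).

```bash
cat >> h.py <<'E'
def cloud(d,T):
    v,u=np.mgrid[:384,:512];z=d['range_z']
    P=np.stack([(u-d['cx'])/d['fx']*z,-(v-d['cy'])/d['fy']*z,-z],-1)
    W=P@T[:3,:3].T+T[:3,3];W[z==0]=np.nan;return W
def topface(d,T,xy,r,zlo,zhi):
    W=cloud(d,T);m=(np.hypot(W[...,0]-xy[0],W[...,1]-xy[1])<r)&(W[...,2]>zlo)&(W[...,2]<zhi)
    n,l,st,c=cv2.connectedComponentsWithStats(m.astype(np.uint8))
    if n<2:return None
    i=1+np.argmax(st[1:,4]);M=l==i
    cs,_=cv2.findContours(M.astype(np.uint8),0,1)
    c=max(cs,key=cv2.contourArea)
    e=cv2.fitEllipse(c) if len(c)>5 else ((np.nan,)*2,)*2
    z=np.median(W[M][:,2]);uv=e[0]
    return dict(n=int(st[i,4]),uv=uv,axes=e[1],z=z,p=plane(d,T,*uv,z),mean=W[M].mean(0))
E
python3 - <<'E'
from h import *
import pickle
np.set_printoptions(precision=4,suppress=True)
o=pickle.load(open('c1.pkl','rb'))
tiles=[]
for n,xy,r,lo,hi in [('cap',(.455,.239),.035,.042,.06),('collar',(.468,.011),.025,.076,.095),('pin',(.447,-.271),.02,.08,.1),('block',(.447,-.265),.06,.053,.066)]:
    R=[]
    for d,T in o['pin' if n=='block' else n]:
        f=topface(d,T,xy,r,lo,hi);print(n,f)
        if f: 
            R.append(ray(d,T,*f['uv']))
            if n!='block':
                u,v=map(int,f['uv']);c=d['pixels'][max(v-33,0):v+33,max(u-33,0):u+33];tiles.append(cv2.resize(c,(264,264),interpolation=cv2.INTER_CUBIC))
    if len(R)==2: print('  tri',cross(R))
cv2.imwrite('pics/crop.png',np.vstack([np.hstack(tiles[0::2]),np.hstack(tiles[1::2])]))
E
```

```text
cap {'n': 1097, 'uv': (221.10491943359375, 179.66893005371094), 'axes': (36.30694580078125, 36.80524826049805), 'z': np.float64(0.05070335077362248), 'p': array([0.4572, 0.243 , 0.0507]), 'mean': array([0.4571, 0.243 , 0.0504])}
cap {'n': 1079, 'uv': (278.81854248046875, 185.5059356689453), 'axes': (35.8779296875, 36.645599365234375), 'z': np.float64(0.05060661204193295), 'p': array([0.4565, 0.244 , 0.0506]), 'mean': array([0.4564, 0.2438, 0.0503])}
  tri (array([0.4558, 0.2425, 0.0453]), [np.float64(2.3372340356543048e-05), np.float64(2.3372340356526477e-05)])
collar {'n': 420, 'uv': (223.08883666992188, 184.2615509033203), 'axes': (23.667444229125977, 23.98122215270996), 'z': np.float64(0.08443063149745358), 'p': array([0.4704, 0.0097, 0.0844]), 'mean': array([0.4701, 0.0095, 0.0837])}
collar {'n': 425, 'uv': (279.2909851074219, 189.4969482421875), 'axes': (23.442989349365234, 24.026683807373047), 'z': np.float64(0.08446992758987115), 'p': array([0.4697, 0.0108, 0.0845]), 'mean': array([0.4696, 0.0105, 0.0836])}
  tri (array([0.4689, 0.009 , 0.0787]), [np.float64(8.296145140093716e
[... 511 characters left out ...]
ri (array([ 0.447 , -0.2712,  0.0833]), [np.float64(4.757875054604061e-05), np.float64(4.7578750546079806e-05)])
block {'n': 3327, 'uv': (223.62208557128906, 177.50128173828125), 'axes': (68.44502258300781, 70.49266815185547), 'z': np.float64(0.06086251524929148), 'p': array([ 0.4487, -0.27  ,  0.0609]), 'mean': array([ 0.4487, -0.2702,  0.0608])}
block {'n': 3281, 'uv': (276.7192687988281, 182.12847900390625), 'axes': (67.56060791015625, 70.54560089111328), 'z': np.float64(0.06088742607360137), 'p': array([ 0.4482, -0.2696,  0.0609]), 'mean': array([ 0.4481, -0.2697,  0.0608])}
  tri (array([ 0.4479, -0.2703,  0.058 ]), [np.float64(5.778317325247868e-05), np.float64(5.778317325249981e-05)])
```

View pics/crop.png

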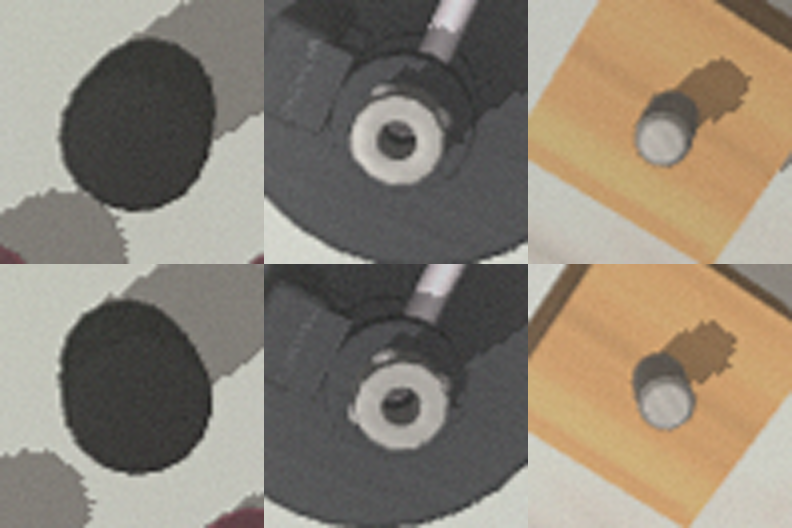

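The crops confirm the target: the black cylinder is the snap cap, and only its neighbours are coloured. They also show the collar ring with its bore and the pin head on the block. Next I turn the wrist over the pin to find the hand-eye bias, then grasp the pin.

Run:
```python
from h import *
import pickle
np.set_printoptions(precision=4,suppress=True)
P={}
for y in (45,135):
    ctrl.move_to([.448,-.2703,.20],[np.pi,0,np.deg2rad(y)]);ctrl.sleep(.4)
    s=ctrl.get_state();d,T=look()
    f=topface(d,T,(.448,-.2703),.02,.08,.1);b=topface(d,T,(.448,-.2703),.06,.053,.066)
    P[y]=(f['p'],b['p'],b['mean'],Rt(s['tcp_rot'])[:2,:2]);print(y,f['uv'],P[y][:3],s['tcp_pos'],s['tcp_rot'])
for k in range(3):
    A=P[45][3]-P[135][3];b=np.linalg.solve(A,P[45][k][:2]-P[135][k][:2])
    print('bias tool',b,'true',P[45][k][:2]-P[45][3]@b)
print(ctrl.get_state()['clock'])
```

```text
45 (251.04957580566406, 187.50924682617188) (array([ 0.448 , -0.2703,  0.0881]), array([ 0.4485, -0.27  ,  0.0608]), array([ 0.4484, -0.2701,  0.0608])) [ 0.4479 -0.2699  0.2001] [-3.1414 -0.0011  0.7859]
135 (250.32859802246094, 185.19271850585938) (array([ 0.4456, -0.2704,  0.0883]), array([ 0.4452, -0.2701,  0.0608]), array([ 0.4453, -0.2702,  0.0607])) [ 0.448  -0.2703  0.2   ] [ 3.1416 -0.      2.3561]
bias tool [ 0.0017 -0.0001] true [ 0.4469 -0.2716]
bias tool [ 0.0023 -0.0001] true [ 0.4469 -0.2717]
bias tool [ 0.0022 -0.0001] true [ 0.4469 -0.2717]
10.4417
```

Run:
```python
from h import *
np.set_printoptions(precision=4,suppress=True)
Y=[np.pi,0,np.pi/4];x,y=.4469,-.2716
ctrl.move_to([x,y,.13],Y)
print(ctrl.move_linear([x,y,.0635],Y,feed=.08,f_stop=8))
ctrl.grasp(40);ctrl.sleep(.2)
s=ctrl.get_state();print(s['tcp_pos'],s['finger_gap'],s['grasp_force'],s['contact_force'])
ctrl.move_linear([x,y,.15],Y,feed=.1);ctrl.move_linear([x,y,.20],Y)
s=ctrl.get_state();print(s['finger_gap'],s['contact_force'])
ctrl.move_linear([.4688,.0090,.20],Y,feed=.2);ctrl.sleep(.4)
s=ctrl.get_state();d,T=look();f=topface(d,T,(.470,.010),.025,.076,.095);print(f)
print(s['tcp_pos'],s['tcp_rot'],s['finger_gap'],s['clock'])
cv2.imwrite('pics/held.png',np.hstack([d['pixels'][100:,:]]))
```

```text
False
[ 0.4469 -0.2716  0.0635] 0.014856152713882761 39.98163376636512 [-0.5064 -0.5091 -0.5642]
0.015058912916007037 [-0.0096  0.5429 -1.0608]
{'n': 419, 'uv': (250.62454223632812, 184.5231170654297), 'axes': (23.68412208557129, 23.779605865478516), 'z': np.float64(0.08438014572151675), 'p': array([0.4701, 0.0103, 0.0844]), 'mean': array([0.47  , 0.0101, 0.0836])}
[0.4688 0.0088 0.2   ] [-3.1416 -0.      0.7851] 0.01485914508829696 17.5583
```

View pics/held.png

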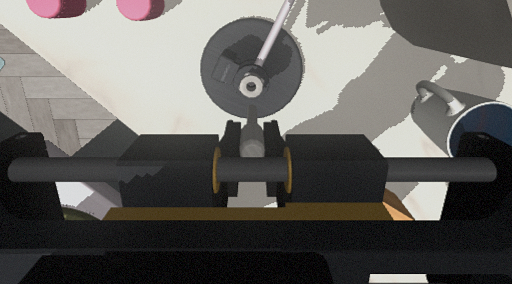

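The picture shows the pin held upright between the pads at (251,150), with its shank pointing at the collar bore at (252,87). Next I insert it.

```bash
cat > ins.py <<'E'
from h import *
np.set_printoptions(precision=4,suppress=True)
Y=[np.pi,0,np.pi/4];c=np.array([.4690,.0090])
ctrl.move_linear([*c,.143],Y,feed=.1)
offs=[(0,0)]+[(r*np.cos(a),r*np.sin(a)) for r in(.001,.002) for a in np.arange(0,2*np.pi,np.pi/3)]
for o in offs:
    p=c+o
    ctrl.move_linear([*p,.142],Y,feed=.08)
    hit=ctrl.move_linear([*p,.090],Y,feed=.035,f_stop=6)
    s=ctrl.get_state();print(o,hit,s['tcp_pos'],s['contact_force'],s['clock'])
    if s['tcp_pos'][2]<.12: break
E
python3 ins.py
```

```text
(0, 0) False [0.4692 0.009  0.0902] [ 0.5935 -1.0533 -1.0214] 20.2083
```

Run:
```python
from h import *
np.set_printoptions(precision=4,suppress=True)
Y=[np.pi,0,np.pi/4];x,y=.4690,.0090
print(ctrl.move_linear([x,y,.0862],Y,feed=.015,f_stop=5))
s=ctrl.get_state();print(s['tcp_pos'],s['contact_force'])
ctrl.open_gripper();ctrl.sleep(.3)
ctrl.move_linear([x,y,.225],Y,feed=.15);ctrl.sleep(.3)
d,T=look();f=topface(d,T,(.470,.010),.025,.1,.17);print(f)
# cap
ctrl.move_to([.4556,.2423,.16],Y);ctrl.sleep(.4)
d,T=look();print(topface(d,T,(.4568,.2435),.035,.042,.06));print(ctrl.get_state()['clock'])
```

```text
True
[0.4693 0.0091 0.0873] [-0.2432 -0.7944  4.2193]
{'n': 186, 'uv': (251.58871459960938, 184.5718536376953), 'axes': (13.6190185546875, 15.480494499206543), 'z': np.float64(0.11206117536933707), 'p': array([0.4713, 0.0102, 0.1121]), 'mean': array([0.471 , 0.01  , 0.1108])}
{'n': 1068, 'uv': (250.29241943359375, 186.208984375), 'axes': (35.872398376464844, 36.29877471923828), 'z': np.float64(0.050678205972940565), 'p': array([0.4569, 0.2435, 0.0507]), 'mean': array([0.4568, 0.2434, 0.0504])}
24.9583
```

Run:
```python
from h import *
np.set_printoptions(precision=4,suppress=True)
Y=[np.pi,0,np.pi/4];x,y=.4557,.2423
ctrl.move_linear([x,y,.07],Y,feed=.15)
print(ctrl.move_linear([x,y,.013],Y,feed=.08,f_stop=8))
ctrl.grasp(45);ctrl.sleep(.2)
s=ctrl.get_state();print(s['tcp_pos'],s['finger_gap'],s['grasp_force'],s['contact_force'])
ctrl.move_linear([x,y,.18],Y,feed=.15)
c=np.array([.4689,.0091])
ctrl.move_linear([*c,.18],Y,feed=.2);ctrl.sleep(.2)
hit=ctrl.move_linear([*c,.101],Y,feed=.08,f_stop=5)
s=ctrl.get_state();print(hit,s['tcp_pos'],s['finger_gap'],s['contact_force'],s['clock'])
if not hit:
  for o in [(0,0)]+[(r*np.cos(a),r*np.sin(a)) for r in(.0008,.0016) for a in np.arange(0,2*np.pi,np.pi/3)]:
    p=c+o
    ctrl.move_linear([*p,.0995],Y,feed=.05)
    hit=ctrl.move_linear([*p,.0925],Y,feed=.02,f_stop=4)
    s=ctrl.get_state();print(o,hit,s['tcp_pos'],s['contact_force'],s['clock'])
    if s['tcp_pos'][2]<.0945 or s['clock']>48: break
```

```text
False
[0.4557 0.2423 0.013 ] 0.03922776124281345 44.99733664421001 [ 0.4046  0.1635 -0.0814]
False [0.4694 0.0092 0.1015] 0.039300123103856166 [-0.1469  0.2701  0.2828] 31.55
(0, 0) False [0.4688 0.0091 0.0923] [ 0.2865 -0.2821 -1.0764] 32.3
```

The lip went over the collar on the first try. Next I press past the balls.

Run:
```python
from h import *
np.set_printoptions(precision=4,suppress=True)
Y=[np.pi,0,np.pi/4];c=[.4689,.0091]
z=.0915
while z>.070:
    ctrl.move_linear([*c,z],Y,feed=.03)
    s=ctrl.get_state();print(round(z,4),s['tcp_pos'],s['contact_force'],s['finger_gap'],round(s['clock'],2))
    if z<.0835 and s['contact_force'][2]>15: break
    if s['contact_force'][2]>35 or s['clock']>48: break
    z-=.001
ctrl.sleep(.5);s=ctrl.get_state();print(s['tcp_pos'],s['contact_force'],s['clock'])
```

```text
0.0915 [0.4689 0.0091 0.0915] [-0.8396  0.1621 -0.7236] 0.039207789641719025 32.55
0.0905 [0.4687 0.0093 0.0904] [-1.0198  0.7889  0.2303] 0.03958874956229538 32.8
0.0895 [0.4686 0.0095 0.0896] [-3.7291  1.4458  3.4074] 0.03913200758635421 33.05
0.0885 [0.4688 0.0094 0.0887] [-2.8606  1.4713  4.83  ] 0.039199238077761 33.3
0.0875 [0.4686 0.0094 0.0874] [-2.4942  2.4715  1.8129] 0.03904318587448988 33.55
0.0865 [0.4686 0.0093 0.086 ] [-1.5649  2.9732 -2.2572] 0.0396416573392779 33.8
0.0855 [0.4685 0.0091 0.0849] [-1.2478  2.6672 -4.4835] 0.039510727457236244 34.05
0.0845 [0.4684 0.0092 0.0838] [-0.7123  3.6395 -8.8861] 0.03917632686678876 34.3
0.0835 [0.4684 0.0091 0.0831] [-2.1458  4.0068 -7.4555] 0.03908880781994602 34.55
0.0825 [0.4688 0.009  0.0825] [-2.5352  2.3237 -4.5466] 0.038941864359231755 34.8
0.0815 [0.4692 0.0089 0.0818] [-2.6985  2.4572 -1.2928] 0.03918452265594969 35.05
0.0805 [0.4694 0.009  0.081 ] [-3.11    0.9303  3.4116] 0.039386239854364916 35.3
0.0795 [0.4694 0.009  0.0809] [-6.7363  0.8421 11.7125] 0.03940452827095618 35.55
0.0785 [0.4695 0.009  0.0808] [-9.9948  0.8166 21.288 ] 0.039298418113346736 35.8
[0.4694 0.009  0.0808] [-10.3186   0.8811  20.2125] 36.3
```

The click showed as a force drop from +4.8 to −8.9 N. The rim then stopped hard at TCP z 0.0808 (0.081 expected) and is holding a steady 20 N. I'm handing it in while still pressing.

```bash
python3 -c "
from station import ctrl
print(ctrl.finish_job())"
```

```text
the job is handed in; nothing more can be done
None
```

I handed the job in with the pin home in the collar and the black cap clicked on, the robot still pressing it onto the lug with about 20 N; the verdict was not shown, and I did not re-check the mug, egg cup and spice jar by camera after the moves.

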